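Fit the matching adapter plate to the sample carousel

TASK

The sample carousel has one bare station with two dowel pins: turn the carousel by its blue centre handle until that station faces the red loading mark. Then find out by careful trial, without forcing anything, which of the two look-alike adapter plates on the blue sloped stand drops down over the pins, and leave that plate seated flat on the station, with the carousel still facing the mark. The other plate must finally lie in a bed of the stand as before; leave the things around undisturbed.

Things in the scene. Friction and masses are not known exactly. Their poses are not given: they have to be found in the camera images.
- turntable (a joint): rotation of the white carousel turntable (244 mm across, top 34 mm above the bench) about its upright axis, rad, positive anticlockwise from above; 0 = bare station at the red mark. Turns about 3.1 either way, needs 0.08 N m, stays where left. Of its three stations two carry fixed plates with handles reaching 84 mm above the bench; the third is bare.
- hub_grip (a point): centre of the carousel's blue handle, on the turning axis, 107 mm above the bench. The handle is a bar 56 mm long (x) and 18 mm wide (y, pinch across this), from 90 to 120 mm above the bench, on a column of 22 mm. It turns with the turntable; its axes are parallel to those of nest.
- nest (a point): centre of the bare station, on the turntable's top face, 78 mm from the turning axis; x points to the axis, z up. A plate goes here with its x along this x (or a half turn from it) and its centre over this point. The right one sinks until its underside touches the turntable, handle point 39 mm above nest; the wrong one stops on the pin tips, 11 mm higher.
- pin_a (a point): tip of a steel dowel pin of the bare station, at (+24, +30) mm from nest in its x, y; 8 mm thick, 11 mm high, tapered to 4 mm over the last 4 mm. The right plate's holes have 2 mm of play all round it.
- pin_b (a point): tip of the other, like pin, at (-24, -30) mm from nest.
- load_mark (a point): top of the red button that marks the loading point, on a grey tongue of the carousel's fixed base, 140 mm from the turning axis, 18 mm above the bench.
- bed_near (a point): where the handle point is of a plate lying in the stand's bed nearer the robot. Blue fixed stand, 88 x 214 mm; two like beds side by side, 108 mm apart, each sloping down 30 degrees along the stand's x (about to the left, toward the carousel), so a plate's normal leans 30 degrees from vertical toward that x; lip 9 mm high at the lower edge. Axes: the stand's, z up (not sloped).
- bed_far (a point): the same for the bed further from the robot.
- plate_1_grip (a point): aluminium plate 70 (x) x 90 (y) x 16 mm, 0.11-0.22 kg, with dark wells; on top in the middle a black bar handle, 50 mm along x, 16 mm wide (y), 34 mm high. Point: in the handle, centred, 39 mm above the underside; z = plate normal. Underside: two blind holes, 12 mm wide, 12.5 mm deep, same after a half turn. Either plate may lie in either bed.
- plate_2_grip (a point): aluminium plate 70 (x) x 90 (y) x 16 mm, 0.11-0.22 kg, with dark wells; on top in the middle a black bar handle, 50 mm along x, 16 mm wide (y), 34 mm high. Point: in the handle, centred, 39 mm above the underside; z = plate normal. Underside: two blind holes, 12 mm wide, 12.5 mm deep, same after a half turn. Looks like the other; only one fits the pins.
- beaker: bystander: empty glass beaker, 54 mm wide, 69 mm high, upright on the bench; origin at its foot.
- timer: bystander: white timer, 64 x 64 x 17 mm, lying on the bench; origin at its underside.

How it is judged:
By the outcome, as a careful person would: the job done as asked, in the order asked, and still so for the second after the job is handed in, with the robot touching nothing.
It also fails if it takes over 67 s, if anything falls off the work surface, if the arm or the gripper's body presses on something with over 40 N, if the wrist force passes 120 N, or if a joint passes its speed limit or range.

ROBOT

A 6-joint arm with a two-finger parallel gripper is mounted at the origin on a cart in front of the work surface, level with it; the furniture and walls round the work are solid. World frame = base frame: x ahead of the robot, y to its left, z up, the work surface at z = 0. Lengths are in mm, angles in rad, forces in N, time in s.
With the tool pointing down it reaches from about 300 to 825 mm from the base axis. Payload 5.4 kg.
Tool frame: the origin (TCP) lies midway between the tips of the shut fingers; the grasp point (between the pads) lies 19 mm behind it; z points along the fingers, y is the line along which they close (so a half turn about z gives the same grasp; the last joint's range is limited). The gripper opens to 92 mm and grips with 3 to 60 N. Pads are 20 mm wide; open, the fingers measure 128 mm over their backs; the gripper's body (75 mm by 189 mm) begins 69 mm behind the grasp point.
Start: joints at [-1.381, 0.158, 1.597, -0, 1.386, -0.21], TCP at [223.785, -529.647, 214.601] pointing down, gripper open.
Joint ranges: [-2.91, 2.91], [-0.94, 2.29], [0.18, 2.7], [-1.29, 4.43], [0.17, 2.64], [-3, 3]. Speed limits (rad/s): [2.57, 2.57, 3.14, 3.14, 3.14, 3.14].

INTERFACE

Orientations are given as a unit quaternion [x, y, z, w].
In Python, from cell import * gives the robot as it stands.
- The arm moves only by the tool jog_arm, never from a script. Its argument "series" is a list of rows, each a list of 6 numbers: the shift along the world's x, y, z each as a share of 150 mm, from -1 to 1, then the turn, a rotation vector about the world's x, y, z each as a share of 180 degrees, from -1 to 1. In form: [[x, y, z, wx, wy, wz], ...]. A call has 1 to 10 rows; each row shifts and turns the commanded pose from where the row before left it; what a row does not reach is not made up. A row lasts 1/8 s, in which the tool goes at most 62.5 mm and 10.7 degrees, less where a joint would pass 70% of its speed; a pose out of reach is approached as far as the arm can. A call with a number of a shift or a turn outside -1 to 1 is refused whole. A call with a gripper value outside its range is refused whole. "claw" is the opening, from -1 (shut) to 1 (fully open), set as the call begins (left out, the last holds). The fingers move at their own pace and stop on an object; "newtons" is the grip in N (left out, the last holds). Time passes only in rows, so rows that do not move let the fingers close. It gives the time, the measured TCP pose, the force, the opening and the grip force at its end, in the units of the state.
- state(): the state, without advancing time (a new reading comes with each control period).
- snapshot(name): name is "scene" or "top"; returns a dict with "pixels" (384x512x3 uint8, blue, green, red), "fovy" (degrees; the focal length in pixels is half the picture's height over the tangent of half this angle, whatever the lens; pixels are square), "cx", "cy" (the principal point, pixels), "R" (3x3) and "t" (3): a world point X has camera coordinates R X + t. Camera axes: x right, y down, z forward; pixel columns grow to the right and rows downward; lengths in mm; the calibration is good to about 2 mm. A picture is of the moment at which its call begins. There is no depth.
- job_done(): hands the job in; it is judged then, once.
The state is a dict: "t": time; "joint_pos": joint angles; "joint_vel": joint speeds; "joint_torque": joint torques, N m; "position": TCP position; "eef_rot": TCP orientation; "contact_force": force on the tool from outside, world axes, zero at the start; "wrist_torque": the same for the moment, N m; "grip_width": finger opening in mm; "gripper_force": force on a finger pad.
Only numpy, scipy, OpenCV 4.12 (cv2) and the standard library are available. Lean on these libraries where they do the work, as an engineer would, in place of code of your own. Each camera call takes 0.05 s, during which the arm holds its last target. There are 200 camera calls.

## Working session

There is one attempt and no reset: what is moved stays moved. The work goes in short steps, Python scripts to look and compute and a tool call to move; the robot and the scene stay as the last step left them, time stands still between calls to the robot, and variables do not carry over. Pictures are saved under pics/ and viewed, at most 10 in all, crops included, and the job is handed in when it is done.

Besides the shell and the picture viewer there is one more tool, called after "Call:" as name([rows], argument=value, ...), one row to a line, values as JSON. jog_arm: Moves the arm, as the interface text tells. Shift numbers are shares of 150 mm and turn numbers shares of 180 degrees, none past 1 either way. Its arguments: {"type":"object","properties":{"series":{"type":"array"},"claw":{"type":"number"},"newtons":{"type":"number"}},"required":["series"]}

```bash
ls; mkdir -p pics
python3 - <<'E'
from cell import *
import cv2,numpy as np
for n in("scene","top"):
    s=snapshot(n); cv2.imwrite(f"pics/{n}0.png",cv2.resize(s["pixels"],(768,576),interpolation=cv2.INTER_CUBIC)); cv2.imwrite(f"{n}0raw.png",s["pixels"])
    print(n,s["fovy"],s["cx"],s["cy"],s["R"],s["t"])
print(state())
E
```

```text
pics
scene 47.90649554622913 259.1642411275115 188.1029019898703 [[-0.81777001 -0.57532065 -0.01607365]
 [-0.30624836  0.45861267 -0.83419804]
 [ 0.48730293 -0.67725961 -0.55123069]] [592.327953   111.25385291 830.06424982]
top 55.23030812146156 264.68805489528233 196.78105206403106 [[-1.28503632e-02 -9.99917013e-01 -9.13898861e-04]
 [-9.89399028e-01  1.28474013e-02 -1.44653057e-01]
 [ 1.44652794e-01 -9.54633682e-04 -9.89482015e-01]] [249.7759405  519.27800098 858.32651889]
{'t': 0.1, 'joint_pos': array([-1.38106897e+00,  1.58994050e-01,  1.59811961e+00,  5.11736819e-06,
        1.38620934e+00, -2.10104307e-01]), 'joint_vel': array([-0.00165575, -0.00241703, -0.00318238, -0.00094376, -0.00049789,
        0.00148549]), 'joint_torque': array([ 6.10378102e-04, -3.86502349e+01, -3.22959995e+01,  7.04290043e-02,
        3.39306670e-02, -4.37094661e-05]), 'position': array([ 223.69493213, -529.07710766,  213.70621639]), 'eef_rot': array([ 9.80083023e-01,  1.98586303e-01,  1.13293082e-05, -8.65101197e-04]), 'contact_force': array([0.02184527, 0.43039185, 0.03579896]), 'wrist_torque': array([-0.00173069, -0.00671208, -0.02414704]), 'gripper_force': 0.0, 'grip_width': 92.0371660514428}
```

View pics/scene0.png

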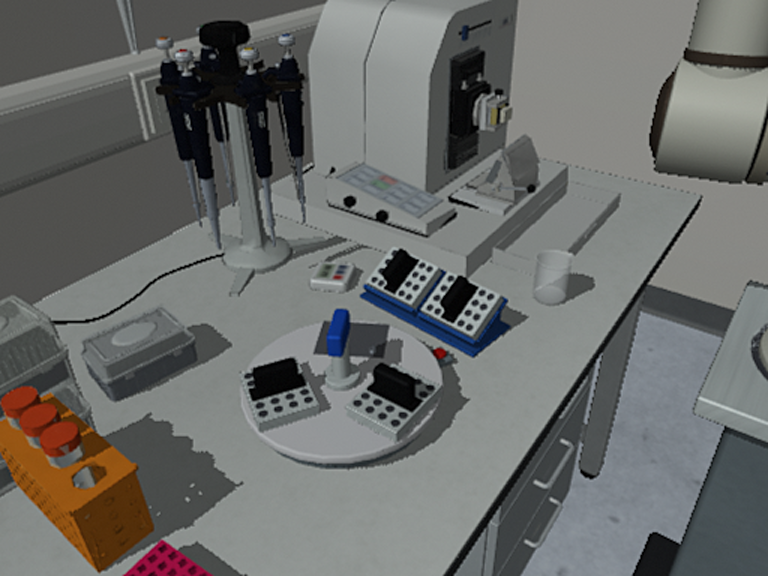

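View pics/top0.png

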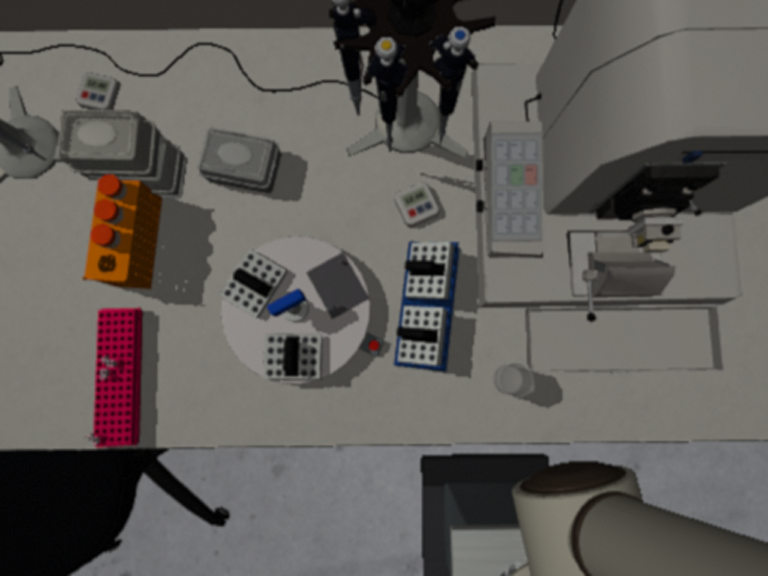

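The scene view shows the carousel at about (340,390), with its blue handle at (340,330). The stand with two plates is near (435,295), the red mark at (440,353) and the bare station at (350,338).
In the top view the axis is near (295,308), the bare station at (338,284) and the mark at (374,346), so the carousel has to turn about 55° clockwise. The plate handles are at (425,268) and (418,335).

```bash
cat > h.py <<'E'
import cv2,numpy as np
from cell import *
def cam(s):
    f=192/np.tan(np.radians(s["fovy"]/2)); K=np.array([[f,0,s["cx"]],[0,f,s["cy"]],[0,0,1]])
    R=np.array(s["R"]);t=np.array(s["t"]); return K,R,t
def rays(s,uv):
    K,R,t=cam(s); uv=np.atleast_2d(uv).astype(float)
    d=np.c_[uv,np.ones(len(uv))]@np.linalg.inv(K).T@R; return -R.T@t,d
def onz(s,uv,z):
    C,d=rays(s,uv); return C+d*((z-C[2])/d[:,2])[:,None]
def tri(s1,u1,s2,u2):
    P=[]
    for s in(s1,s2):
        K,R,t=cam(s);P.append(K@np.c_[R,t])
    X=cv2.triangulatePoints(P[0],P[1],np.array(u1,float).reshape(2,1),np.array(u2,float).reshape(2,1)).ravel();return X[:3]/X[3]
def proj(s,X):
    K,R,t=cam(s);c=(np.atleast_2d(X)@R.T+t)@K.T;return c[:,:2]/c[:,2:]
def blobs(m,amin=8):
    n,l,st,c=cv2.connectedComponentsWithStats(m.astype(np.uint8));return [(st[i,4],c[i],l==i,st[i,:4]) for i in range(1,n) if st[i,4]>=amin]
def masks(p):
    h=cv2.cvtColor(p,cv2.COLOR_BGR2HSV).astype(int);H,S,V=h[...,0],h[...,1],h[...,2]
    return dict(blue=(H>100)&(H<130)&(S>130)&(V>40),red=((H<6)|(H>174))&(S>170)&(V>90),black=(V<45),white=(V>175)&(S<40))
def rect(P): 
    r=cv2.minAreaRect(P[:,:2].astype(np.float32));return np.round(r[0],1),np.round(r[1],1),round(r[2],1)
E
python3 - <<'E'
from h import *
S={n:snapshot(n) for n in("scene","top")}
for n,s in S.items():
    M=masks(s["pixels"])
    for k in("blue","red","black"):
        for a,c,m,b in blobs(M[k],12):
            if (n=="top" and 130<c[0]<320 and 150<c[1]<260) or (n=="scene" and 150<c[0]<350 and 160<c[1]<300):
                print(n,k,a,c.round(1),b, onz(s,c,{"blue":110,"red":18,"black":60}[k])[0].round(1))
t=S["top"];p=t["pixels"];M=masks(p)
# bare station: dark grey patch
g=cv2.cvtColor(p,cv2.COLOR_BGR2GRAY)
print(g[165:215:4,196:256:4])
E
python3 - <<'E'
import cv2,numpy as np
a=cv2.imread("top0raw.png");b=cv2.imread("scene0raw.png")
r=lambda i,x,y,w,h,k:cv2.resize(i[y:y+h,x:x+w],None,fx=k,fy=k,interpolation=cv2.INTER_CUBIC)
m=np.vstack([np.hstack([r(a,140,150,100,75,4),r(a,250,150,100,75,4)*1]),np.hstack([r(b,155,195,133,100,3)[:300,:399],np.zeros((300,1,3),np.uint8),r(b,235,155,100,75,4)])])
cv2.imwrite("pics/m1.png",m);print(m.shape)
E
```

```text
scene blue 1143 [291.7 214.1] [240 180 100  58] [418.1 334.6 110. ]
scene blue 370 [225.  221.6] [218 206  15  32] [500.7 415.4 110. ]
scene red 31 [293.2 234.6] [290 232   7   7] [442.9 284.   18. ]
scene black 378 [264.8 179.5] [253 166  26  29] [565.1 203.4  60. ]
scene black 402 [304.3 198.5] [294 184  24  31] [458.2 218.2  60. ]
scene black 46 [252.8 233.5] [249 229   8   9] [479.6 366.2  60. ]
scene black 696 [183.  252.2] [163 239  41  28] [549.9 474.1  60. ]
scene black 657 [263.3 257.4] [245 242  37  32] [428.1 407.3  60. ]
scene black 14 [286.1 257.9] [284 257   5   3] [395.4 386.9  60. ]
scene black 17 [281.9 262.4] [280 261   5   4] [395.5 400.1  60. ]
scene black 13 [205. 266.] [203 265   5   3] [496.  478.6  60. ]
scene black 13 [195. 269.] [193 268   5   3] [504.9 493.1  60. ]
scene black 12 [185.1 272.1] [183 271   5   3] [513.5 507.5  60. ]
scene black 12 [259.5 272. ] [258 271   4   3] [413.4 439.3  60. ]
scene black 12 [245.9 272.8] [244 272   5   3] [430.6 453.1  60. ]
scene black 13 [175. 275.] [173 274   5   3] [522.5 521.6  60. ]
scene black 12 [268.2 276.1] [2
[... 1020 characters left out ...]
38 137 137 137 131  65  55  50 117  71 112 124 124 123]
 [138 138 137 134  80  55  56  56  54  57 123  72  95 125 123]
 [132 138 110  56  56  56  56  57  56  55 102  97  73  93 125]
 [116 139 137  56  57  56  56  56  55  56  56 133  72  72 113]
 [138 139 138 102  57  56  57  56  56  56  55  82  83  72  72]
 [ 94  88 138 139  58  56  57  56  56  56  55  55 109  73  73]
 [ 42  37 128 139 109  56  56  57  56  56  56  56  59  74  72]
 [ 27  32  83 127 139  61  56  56  57  56  56  72 132  71  72]
 [ 40  54  73  82 112 125  51  41  33  55 123 137 138  72  73]
 [ 69  76  66  85  84  84  41  33  68  85  84 138 138  71  71]
 [114  82  90  88  84  83  83  84  85  84  90 136 136  71  73]]
(600, 800, 3)
```

View pics/m1.png

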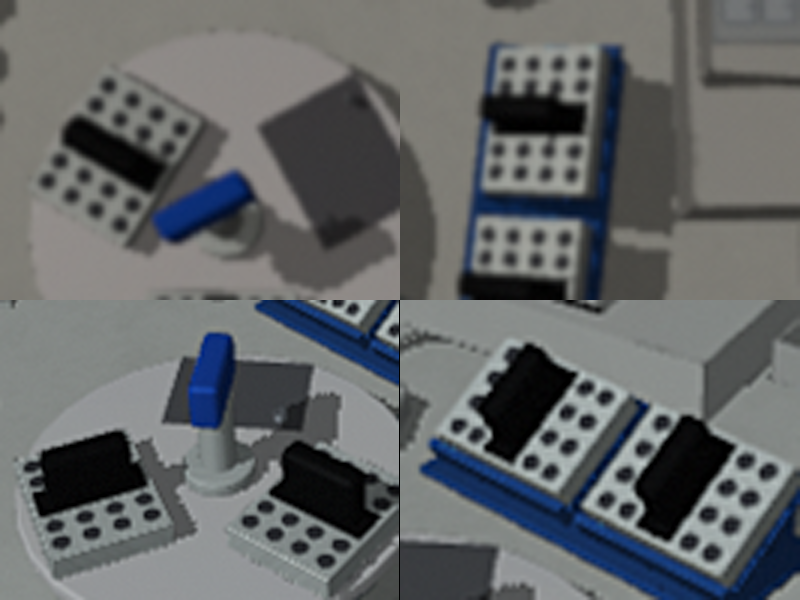

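The mosaic shows the bare station patch clearly: top crop (258,128), (350,75), (325,248), with one pin near (362,100). The blue handle bar runs from (160,230) to (248,180). In the stand crops both plate outlines are clear, with the handles running along the slope.

Run:
```python
from h import *
S={n:snapshot(n) for n in("scene","top")};t=S["top"];sc=S["scene"]
p=t["pixels"];M=masks(p);Ms=masks(sc["pixels"])
print("hub",tri(t,(190.1,201.4),sc,(225.0,221.6)).round(1))
print("mark",tri(t,(248.7,229.7),sc,(293.2,234.6)).round(1))
g=cv2.cvtColor(p,cv2.COLOR_BGR2GRAY)
m=np.zeros(g.shape,bool);m[165:215,196:250]=True
bl=max(blobs(m&(g<63)&~M["blue"],50),key=lambda b:b[0])
yx=np.argwhere(bl[2]);r=rect(onz(t,yx[:,::-1],34));print("patch",r)
hp=[b for b in blobs(M["blue"]) if 170<b[1][0]<205 and 190<b[1][1]<212][0]
print("bar",rect(onz(t,np.argwhere(hp[2])[:,::-1],115)))
# blue top face brightness
V=p.max(2);b=V[hp[2]];print("V pct",np.percentile(b,[10,30,50,70,90]))
# disc: bright turntable edges, circle fit in plane z=34
for n,T in(("far",[(273,161.5),(301.75,162),(299.3,199.5),(270.5,198.2)]),):
    U=[(235+37/4,155+142/4),(235+117/4,155+41/4),(235+238/4,155+102/4),(235+175/4,155+197/4)]
    for a,c in zip(T,U): print(n,tri(t,a,sc,c).round(1))
for a,c in(((282.8,178.1),(264.8,179.5)),((278.1,222.6),(304.3,198.5))): print("hnd",tri(t,a,sc,c).round(1))
for x0,y0,x1,y1,im,z in((255,150,310,260,p,0),):
    bb=[b for b in blobs(M["blue"],100) if b[1][0]>250 and b[1][0]<320]
    print("stand base",rect(onz(t,np.argwhere(bb[0][2])[:,::-1],20)))
# white quads
for n,s,Q in(("top",t,(260,150,315,260)),("scene",sc,(235,155,345,235))):
    gg=cv2.cvtColor(s["pixels"],cv2.COLOR_BGR2GRAY);x0,y0,x1,y1=Q
    print(n,np.percentile(gg[y0:y1,x0:x1],[50,70,90,97]))
    thr=165
    k=np.zeros(gg.shape,np.uint8);k[y0:y1,x0:x1]=(gg[y0:y1,x0:x1]>thr)
    for a,c,mm,b in blobs(k,60): print(a,c.round(1),b,"quad",cv2.boxPoints(cv2.minAreaRect(np.argwhere(mm)[:,::-1].astype(np.float32))).round(1).tolist())
```

```text
hub [504.3 411.2 105.6]
mark [443.6 283.3  17.4]
patch (array([539.9, 341.6]), array([86.4, 68.3]), 29.6)
bar (array([502.8, 409.4]), array([20.3, 54.3]), 26.4)
V pct [ 52.7  94.2 111.  116.  118. ]
far [612.  219.8  23.5]
far [602.6 152.   58.5]
far [514.2 161.   52.7]
far [516.8 227.   28.1]
hnd [566.1 199.8  57.5]
hnd [459.4 213.   56.3]
stand base (array([511.7, 193.5]), array([ 82.8, 213.7]), 82.1)
top [105. 123. 134. 151.]
scene [125. 136. 150. 172.]
137 [278.7 186.8] [267 174  25  28] quad [[263.8999938964844, 195.10000610351562], [281.6000061035156, 170.89999389648438], [291.1000061035156, 177.8000030517578], [273.5, 202.10000610351562]]
90 [291.5 195.2] [281 182  21  26] quad [[280.70001220703125, 205.8000030517578], [298.79998779296875, 180.39999389648438], [306.1000061035156, 185.60000610351562], [288.0, 211.0]]
175 [316.9 208.3] [301 196  31  27] quad [[301.0, 216.0], [322.20001220703125, 189.10000610351562], [333.3999938964844, 197.89999389648438], [312.20001220703125, 224.8000030517578]]
```

Call:
jog_arm([
  [0.1,0.38,0.1,0,0,0],
  [0.1,0.38,0.1,0,0,0],
  [0.1,0.38,0,0,0,0],
  [0.1,0.38,0,0,0,0],
], claw=0)

```text
t: 0.8
position: [284.1, -300.0, 244.8]
eef_rot: [0.98, 0.198, 0.0, 0.0]
contact_force: [0.7, -0.1, 1.4]
grip_width: 53.8
gripper_force: 0.0
```

Checks against the given sizes: hub to mark is 141.6 mm (140 given), hub to nest is 78.2 mm (78), and the handles are 107.5 mm apart (108), so the measurements hold. I'll go to the hub handle at pinch yaw 28°.

Call:
jog_arm([
  [0.122,0.394,0,0,0,0.053],
  [0.122,0.394,0,0,0,0.053],
  [0.122,0.394,0,0,0,0.053],
  [0.122,0.394,0,0,0,0.053],
  [0.122,0.394,0,0,0,0.053],
  [0.122,0.394,0,0,0,0.053],
  [0.122,0.394,0,0,0,0.053],
  [0.122,0.394,0,0,0,0.053],
  [0.122,0.394,0,0,0,0.053],
  [0.122,0.394,0,0,0,0.053],
], claw=0)

```text
t: 2.05
position: [467.1, 291.6, 244.6]
eef_rot: [0.51, 0.86, 0.0, 0.0]
contact_force: [1.4, -1.1, 0.1]
grip_width: 46.0
gripper_force: 0.0
```

Call:
jog_arm([
  [0.124,0.4,0,0,0,0],
  [0.124,0.407,-0.1,0,0,0],
  [0,0,-0.35,0,0,0],
  [0,0,-0.35,0,0,0],
  [0,0,0,0,0,0],
], claw=0)

```text
t: 2.68
position: [499.5, 405.5, 119.9]
eef_rot: [0.513, 0.859, -0.005, -0.003]
contact_force: [-0.3, 0.4, 0.0]
grip_width: 45.7
gripper_force: 0.0
```

Run:
```python
from h import *
a=snapshot("scene")["pixels"];b=snapshot("top")["pixels"]
r=lambda i,x,y,w,h,k:cv2.resize(i[y:y+h,x:x+w],None,fx=k,fy=k,interpolation=cv2.INTER_CUBIC)
cv2.imwrite("pics/m2.png",np.hstack([r(a,155,130,133,150,3)[:,:399],r(b,130,130,133,150,3)[:,:399]]))
print(state()["position"],state()["eef_rot"])
```

```text
[503.64643189 407.48374948 126.79184879] [5.12819390e-01 8.58496269e-01 5.70177729e-04 3.23415757e-04]
```

View pics/m2.png

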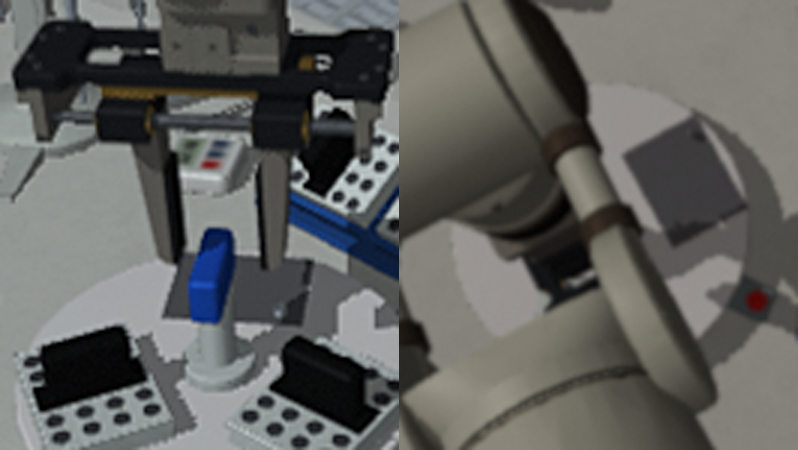

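The open fingers straddle the blue bar from above (left crop, fingers at (165,250) and (275,255), bar at (212,275)). Next I lower and grip.

Call:
jog_arm([
  [0,0,-0.12,0,0,0],
  [0,0,-0.12,0,0,0],
  [0,0,0,0,0,0],
  [0,0,0,0,0,0],
], claw=0)

```text
t: 3.28
position: [503.1, 407.3, 89.5]
eef_rot: [0.513, 0.859, 0.0, 0.0]
contact_force: [-0.3, -1.0, -0.1]
grip_width: 46.0
gripper_force: 0.0
```

Call:
jog_arm([
  [0,0,0,0,0,0],
  [0,0,0,0,0,0],
  [0,0,0,0,0,0],
  [0,0,0,0,0,0],
  [0,0,0,0,0,0],
], claw=-1, newtons=15)

```text
t: 3.9
position: [505.1, 408.3, 90.0]
eef_rot: [0.513, 0.858, 0.003, 0.001]
contact_force: [5.7, 2.9, -2.8]
grip_width: 20.8
gripper_force: 15.0
```

Call:
jog_arm([
  [0.013,0.017,0,0,0,0],
  [0,0,0,0,0,-0.037],
  [0,0,0,0,0,-0.037],
  [0,0,0,0,0,-0.037],
  [0,0,0,0,0,0],
])

```text
t: 4.53
position: [505.2, 408.6, 89.8]
eef_rot: [0.654, 0.756, -0.001, 0.001]
contact_force: [-0.2, -5.2, 4.4]
grip_width: 20.7
gripper_force: 15.0
```

Call:
jog_arm([
  [0,0,0,0,0,-0.037],
  [0,0,0,0,0,-0.037],
  [0,0,0,0,0,-0.037],
  [0,0,0,0,0,-0.037],
  [0,0,0,0,0,-0.037],
  [0,0,0,0,0,0],
  [0,0,0,0,0,0],
])

```text
t: 5.4
position: [505.4, 408.7, 89.8]
eef_rot: [0.843, 0.538, -0.0, 0.001]
contact_force: [1.0, -5.0, 3.0]
grip_width: 20.7
gripper_force: 15.0
```

```bash
cat >> h.py <<'E'
def patch(t,thr=63):
    p=t["pixels"];g=cv2.cvtColor(p,cv2.COLOR_BGR2GRAY);return g
E
python3 - <<'E'
from h import *
a=snapshot("scene")["pixels"];b=snapshot("top")["pixels"]
r=lambda i,x,y,w,h,k:cv2.resize(i[y:y+h,x:x+w],None,fx=k,fy=k,interpolation=cv2.INTER_CUBIC)
cv2.imwrite("pics/m3.png",np.hstack([r(a,155,180,133,120,3)[:,:399],r(b,150,150,133,120,3)[:,:399]]))
print(state()["position"],state()["eef_rot"],state()["contact_force"],state()["wrist_torque"])
E
```

```text
[505.4476617  408.72755624  89.85444867] [ 8.42881909e-01  5.38097573e-01 -4.30252379e-04  9.50875436e-04] [-3.97243976e-03 -4.57174376e+00  4.03482135e+00] [-1.02489794 -0.09059026 -0.08930983]
```

View pics/m3.png

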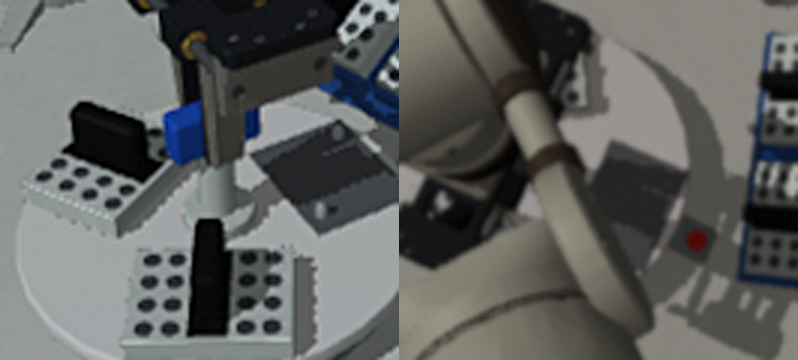

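The left crop shows the station turned towards the mark, with both pins visible at (338,130) and (322,210). The right crop shows the patch centre near (640,195) with the red mark at (697,240). I'll release, back off and measure the alignment.

Call:
jog_arm([
  [0,0,0,0,0,0],
  [0,0,0,0,0,0],
  [0,0,0,0,0,0],
], claw=0)

```text
t: 5.88
position: [504.7, 410.1, 89.1]
eef_rot: [0.843, 0.538, -0.0, -0.0]
contact_force: [0.7, -0.4, 0.6]
grip_width: 45.6
gripper_force: 0.0
```

Call:
jog_arm([
  [0,0,0.35,0,0,0],
  [0,0,0.4,0,0,0],
  [0,-0.3,0.2,0,0,0.05],
  [0,-0.4,0,0,0,0.05],
  [0,-0.4,0,0,0,0],
  [0,-0.4,0,0,0,0],
  [0,-0.4,0,0,0,0],
  [0,-0.4,0,0,0,0],
  [0,0,0,0,0,0],
])

```text
t: 7.0
position: [505.1, 61.5, 231.9]
eef_rot: [0.751, 0.661, -0.0, 0.0]
contact_force: [-0.1, 0.7, 0.3]
grip_width: 45.9
gripper_force: 0.0
```

Run:
```python
from h import *
a=snapshot("scene");b=snapshot("top")
cv2.imwrite("t4.png",b["pixels"]);cv2.imwrite("s4.png",a["pixels"])
r=lambda i,x,y,w,h,k:cv2.resize(i[y:y+h,x:x+w],None,fx=k,fy=k,interpolation=cv2.INTER_CUBIC)
cv2.imwrite("pics/m4.png",np.hstack([r(a["pixels"],215,195,80,100,5),r(b["pixels"],190,165,80,100,5)]))
print(state()["position"],state()["eef_rot"])
M=masks(b["pixels"]);Ms=masks(a["pixels"])
for s,m in((a,Ms),(b,M)):
    for k in("blue","red"):
        for ar,c,mm,bb in blobs(m[k],12):
            if 150<c[0]<330 and 180<c[1]<260: print(k,ar,c.round(1),onz(s,c,{"blue":108,"red":18}[k])[0].round(1),rect(onz(s,np.argwhere(mm)[:,::-1],115)))
g=cv2.cvtColor(b["pixels"],cv2.COLOR_BGR2GRAY)
m=np.zeros(g.shape,bool);m[190:235,200:250]=True
for thr in(60,75):
  for bl in blobs(m&(g<thr),100): print(thr,bl[0],bl[1],rect(onz(b,np.argwhere(bl[2])[:,::-1],34)))
```

```text
[504.97386861  64.85750288 231.83591753] [ 7.49160503e-01  6.62388410e-01  2.74555698e-04 -2.46811489e-04]
blue 1138 [291.8 214.1] [419.3 332.1 108. ] (array([434.2, 305. ]), array([112.4, 181.4]), 82.5)
blue 548 [224.8 221.1] [503.5 412.8 108. ] (array([497.7, 418.6]), array([66.7, 45.4]), 67.1)
red 31 [293.2 234.6] [442.9 284.   18. ] (array([383.5, 385.4]), array([ 8.5, 15.1]), 49.6)
blue 446 [291.5 208.7] [484.4 183.5 108. ] (array([499.3, 198.9]), array([ 73.9, 191.2]), 82.2)
blue 175 [190.8 201.4] [503.8 409.1 108. ] (array([503. , 407.8]), array([56.6, 15.8]), 62.9)
red 30 [248.8 229.7] [443.8 283.2  18. ] (array([438.9, 279.7]), array([11., 11.]), 89.3)
60 672 [226.03571429 216.66815476] (array([472.8, 340. ]), array([65.8, 83.2]), 63.2)
75 1072 [228.27052239 218.3880597 ] (array([468.6, 323.6]), array([102. ,  86.8]), 70.7)
```

View pics/m4.png

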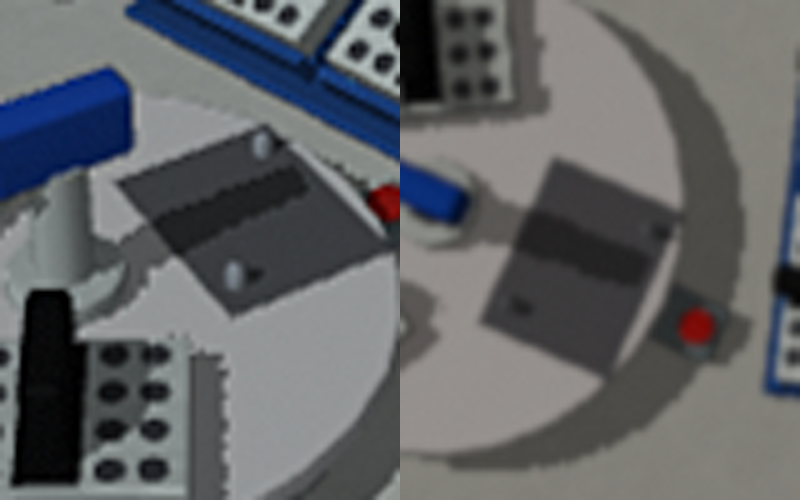

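The bare station now faces the mark. In the right crop the patch corners are (555,158), (682,213), (608,375), (482,322) and the red mark is (697,327). In the left crop the pins are at (262,145) and (235,275).

Run:
```python
from h import *
a=snapshot("scene");b=snapshot("top")
P=onz(b,[(221,196.6),(246.4,207.6),(231.6,240),(206.4,229.4)],34)[:,:2]
print(P.round(1),"ctr",P.mean(0).round(1))
ang=lambda v:np.degrees(np.arctan2(v[1],v[0])).round(1)
print("sides",[np.linalg.norm(P[i]-P[i-1]).round(1) for i in range(4)],"x yaw",ang(P[0]-P[1]),ang(P[3]-P[2]),"y yaw",ang(P[3]-P[0])-90,ang(P[2]-P[1])-90)
A=onz(a,[(267.4,224),(262,250)],39.5)[:,:2];print("pins",A.round(1),A.mean(0).round(1),np.linalg.norm(A[0]-A[1]),ang(A[1]-A[0]))
# bright pin blobs
g=cv2.cvtColor(a["pixels"],cv2.COLOR_BGR2GRAY)
for c in((267,224),(262,250)): print(g[c[1]-5:c[1]+5,c[0]-5:c[0]+5])
hub=tri(b,(190.8,201.4),a,(224.8,221.1));mk=np.array([443.6,283.3])
print("hub",hub,"mark dir",ang(hub[:2]-mk),np.linalg.norm(hub[:2]-mk))
for h in(hub[:2],(505,409.5)): print("nest dir",ang(h-P.mean(0)),np.linalg.norm(h-P.mean(0)))
```

```text
[[524.9 350.2]
 [496.9 288. ]
 [418.8 324.2]
 [445.  385.2]] ctr [471.4 336.9]
sides [np.float64(87.2), np.float64(68.1), np.float64(86.1), np.float64(66.4)] x yaw 65.8 66.7 y yaw 66.30000000000001 65.19999999999999
pins [[488.  307. ]
 [453.8 374.6]] [470.9 340.8] 75.7634460620709 116.9
[[152 156 155 143 129 120 120 137 141 138]
 [156 151 135 125  98  65  63 112 141 140]
 [137 115  77  64  77  88  65  63 115 139]
 [ 75  49  51  73 124 132  89  45  60  99]
 [ 55  56  53  83 130 121  92  50  18  33]
 [ 60  59  56  85 129 113  87  49  29  46]
 [ 61  60  56  76 115 109  83  51  49  60]
 [ 60  61  58  62  82  90  70  58  62  61]
 [ 60  61  60  59  58  56  59  62  62  63]
 [ 60  61  61  61  60  62  62  60  52  54]]
[[ 60  59  61  61  59  59  61  61  61  61]
 [ 61  61  59  58  60  58  58  61  61  60]
 [ 60  60  57  71  96  78  64  57  63  62]
 [ 61  58  62  98 134 114  75  48  51  51]
 [ 59  58  69 107 132 117  79  39  27  27]
 [ 59  59  68 104 125 111  80  41  28  34]
 [ 57  58  66 100 122 106  73  47  43  50]
 [ 52  59  61  83 106  92  68  59  61  63]
 [ 66  51  56  59  67  69  62  59  60  61]
 [113  66  54  59  59  59  59  61  59  58]]
hub [504.96921284 410.08043273 105.53194131] mark dir 64.2 140.85261235976594
nest dir 65.4 80.51542989381515
nest dir 65.2 80.00116501265433
```

Station heading is about 65.5° and the mark about 64.2°, so it faces the mark within measuring error. The nest is at about (472.2, 339). Next is the near plate, approached along its tilted normal.

Call:
jog_arm([
  [-0.067,0.333,-0.139,-0.0552,0.0068,0],
  [-0.067,0.333,-0.139,-0.0552,0.0068,0],
  [-0.067,0.333,-0.139,-0.0552,0.0068,0],
  [-0.067,0.333,-0.139,0,0,0],
  [0,0,0,0,0,0],
  [0,0,0,0,0,0],
  [0,0,0,0,0,0],
], claw=0)

```text
t: 8.07
position: [465.4, 264.1, 149.5]
eef_rot: [0.724, 0.64, -0.193, 0.172]
contact_force: [-0.3, 0.6, 0.6]
grip_width: 45.7
gripper_force: 0.0
```

Run:
```python
from h import *
from scipy.spatial.transform import Rotation as Ro
st=state();R=Ro.from_quat(st["eef_rot"]).as_matrix()
n=np.array([.061,.496,.866]);T=np.array([457.4,205.6,44.8])
print(st["position"],R.round(3).tolist())
print((T+50*n-st["position"])/150,(T-st["position"])/150)
```

```text
[465.41726028 264.09761612 149.5044292 ] [[0.107, 0.992, -0.06], [0.86, -0.123, -0.496], [-0.5, 0.001, -0.866]]
[-0.03311507 -0.22465077 -0.40936286] [-0.0534484  -0.38998411 -0.69802953]
```

Orientation is correct. Now I descend along the normal.

Call:
jog_arm([
  [-0.018,-0.13,-0.24,0,0,0],
  [-0.018,-0.13,-0.24,0,0,0],
  [-0.009,-0.065,-0.11,0,0,0],
  [-0.008,-0.065,-0.108,0,0,0],
  [0,0,0,0,0,0],
  [0,0,0,0,0,0],
], claw=0)

```text
t: 8.82
position: [458.2, 207.8, 48.0]
eef_rot: [0.724, 0.639, -0.193, 0.172]
contact_force: [-6.6, 6.6, 19.3]
grip_width: 46.1
gripper_force: 9.6
```

Run:
```python
from h import *
a=snapshot("scene");b=snapshot("top")
r=lambda i,x,y,w,h,k:cv2.resize(i[y:y+h,x:x+w],None,fx=k,fy=k,interpolation=cv2.INTER_CUBIC)
cv2.imwrite("pics/m5.png",np.hstack([r(a["pixels"],235,150,100,90,4),r(b["pixels"],240,150,100,90,4)]))
print(state()["position"],state()["contact_force"])
```

```text
[458.17474699 207.86373025  47.9634426 ] [-7.06486482  6.94074113 18.2347435 ]
```

View pics/m5.png

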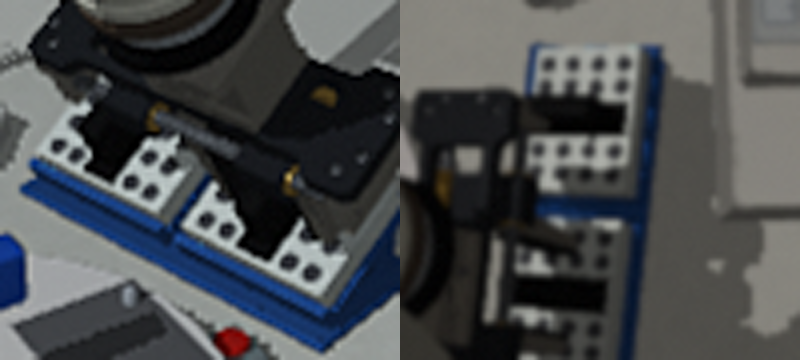

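The fingers straddle the near handle (left crop (265,230)), and the tips touched the plate top with about 19 N. I'll back off 8 mm along the normal and then grip.

Call:
jog_arm([
  [0.003,0.026,0.046,0,0,0],
  [0,0,0,0,0,0],
  [0,0,0,0,0,0],
], claw=0)

```text
t: 9.3
position: [457.4, 209.8, 50.5]
eef_rot: [0.723, 0.64, -0.194, 0.172]
contact_force: [-0.5, 0.1, 0.0]
grip_width: 45.8
gripper_force: 0.0
```

Call:
jog_arm([
  [0,0,0,0,0,0],
  [0,0,0,0,0,0],
  [0,0,0,0,0,0],
  [0,0,0,0,0,0],
  [0,0,0,0,0,0],
], claw=-1, newtons=12)

```text
t: 9.93
position: [457.4, 210.1, 50.5]
eef_rot: [0.723, 0.64, -0.194, 0.172]
contact_force: [1.3, 0.5, -0.7]
grip_width: 15.7
gripper_force: 12.0
```

Call:
jog_arm([
  [0,0,0,0,0,0],
  [0.004,0.033,0.058,0,0,0],
  [0.008,0.066,0.115,0,0,0],
  [0.016,0.132,0.23,0,0,0],
  [0.004,0.033,0.26,0,0,0],
  [0,0,0.3,0,0,0],
  [0,0,0,0,0,0],
  [0,0,0,0,0,0],
], newtons=30)

```text
t: 10.92
position: [461.4, 249.6, 194.0]
eef_rot: [0.723, 0.64, -0.195, 0.171]
contact_force: [-1.3, 0.6, -2.4]
grip_width: 15.9
gripper_force: 30.0
```

Call:
jog_arm([
  [0.014,0.118,0,0.0552,-0.0068,0],
  [0.014,0.118,0,0.0552,-0.0068,0],
  [0.014,0.118,0,0.0552,-0.0068,0],
  [0.014,0.118,0,0,0,-0.0487],
  [0.014,0.118,0,0,0,-0.0487],
  [0,0,-0.2,0,0,0],
  [0,0,-0.2,0,0,0],
  [0,0,0,0,0,0],
  [0,0,0,0,0,0],
])

```text
t: 12.05
position: [472.4, 338.0, 135.0]
eef_rot: [0.841, 0.541, -0.0, -0.0]
contact_force: [0.2, 0.5, -1.3]
grip_width: 15.8
gripper_force: 30.0
```

Run:
```python
from h import *
a=snapshot("scene");b=snapshot("top")
cv2.imwrite("s6.png",a["pixels"])
r=lambda i,x,y,w,h,k:cv2.resize(i[y:y+h,x:x+w],None,fx=k,fy=k,interpolation=cv2.INTER_CUBIC)
cv2.imwrite("pics/m6.png",np.hstack([r(a["pixels"],195,150,100,120,5),r(b["pixels"],190,165,75,150,4)[:600,:300]]))
from scipy.spatial.transform import Rotation as Ro
s=state();print(s["position"],Ro.from_quat(s["eef_rot"]).as_matrix().round(3).tolist(),s["contact_force"],s["wrist_torque"])
# predicted plate top-face corners if gripped centrally, TCP 4 above plate top
T=s["position"];R=Ro.from_quat(s["eef_rot"]).as_matrix()
for dz in(4,14):
    print(dz,proj(a,[T+R@np.array([x,y,dz]) for x,y in((35,45),(35,-45),(-35,-45),(-35,45))]).round(1).tolist())
```

```text
[473.36579797 338.35645508 136.33294867] [[0.415, 0.91, 0.002], [0.91, -0.415, 0.001], [0.001, 0.001, -1.0]] [ 0.01073416 -1.02123755 -1.22674766] [-0.0351104  -0.09353164 -0.02470982]
4 [[234.4, 188.1], [259.8, 213.8], [295.0, 201.0], [267.7, 177.3]]
14 [[234.6, 192.7], [259.8, 218.6], [294.8, 205.7], [267.7, 181.8]]
```

View pics/m6.png

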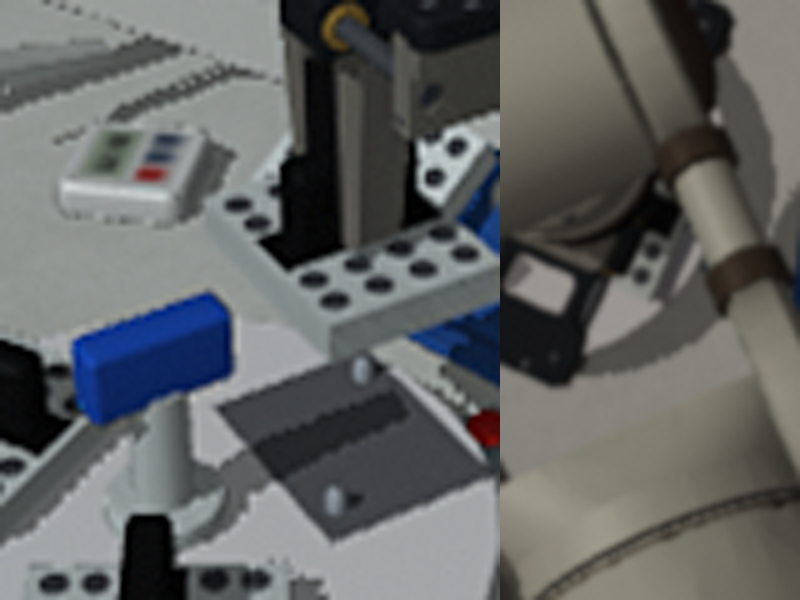

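Left crop: the plate hangs level-ish over the station. Its left top corner is at (205,210), its front corner at (330,320), and the pins are at (362,370) and (335,498). I'll refine its pose from line segments.

Run:
```python
from h import *
g=cv2.cvtColor(cv2.imread("s6.png"),cv2.COLOR_BGR2GRAY)[165:232,225:315]
L=cv2.createLineSegmentDetector().detect(cv2.resize(g,None,fx=4,fy=4,interpolation=cv2.INTER_CUBIC))[0][:,0]/4-0.375
L+=np.array([225,165,225,165])
for l in sorted(L,key=lambda l:-np.hypot(l[2]-l[0],l[3]-l[1])):
    n=np.hypot(l[2]-l[0],l[3]-l[1])
    if n>9: print(l.round(1),n.round(1),"slope",round((l[3]-l[1])/(l[2]-l[0]+1e-9),2))
```

```text
[260.6 214.6 294.4 202.3] 36.0 slope -0.37
[261.6 164.7 263.1 198.6] 33.9 slope 22.6
[266.3 198.9 266.8 167.3] 31.6 slope -62.46
[237.2 230.7 264.8 220.4] 29.4 slope -0.37
[309.1 166.7 283.4 175.3] 27.1 slope -0.33
[302.3 231.3 284.3 221.6] 20.4 slope 0.54
[274.8 194.8 276.3 178.2] 16.7 slope -11.32
[282.9 190.3 292.  177.6] 15.6 slope -1.38
[309.9 185.4 310.5 170.1] 15.3 slope -27.03
[255.6 179.8 255.3 164.8] 15.0 slope 48.31
[230.1 189.8 235.6 176.9] 14.0 slope -2.36
[253.3 178.6 251.6 164.7] 14.0 slope 8.32
[264.8 199.2 251.6 203.8] 14.0 slope -0.35
[281.7 214.5 294.8 210.1] 13.8 slope -0.33
[240.7 211.3 241.3 223.6] 12.3 slope 20.32
[295.  201.4 286.  193.5] 12.0 slope 0.88
[272.3 223.8 280.6 231.2] 11.2 slope 0.89
[276.6 176.7 276.3 165.7] 10.9 slope 38.16
[251.7 176.3 245.1 185. ] 10.9 slope -1.33
[278.  177.  277.8 187.6] 10.6 slope -58.87
[283.5 221.3 274.6 216.7] 10.1 slope 0.52
[226.9 210.9 236.4 207.6] 10.0 slope -0.34
[240.1 225.1 231.2 228.4] 9.5 slope -0.37
[282.4 192.8 273.8 196.3] 9.3 slope -0.4
```

Run:
```python
from h import *
a=snapshot("scene");g=cv2.cvtColor(a["pixels"],cv2.COLOR_BGR2GRAY).astype(float)
out=[]
for x0,x1,y0,y1 in((264,269,221,228),(258,265,247,254)):
    w=np.clip(g[y0:y1,x0:x1]-75,0,None);yy,xx=np.mgrid[y0:y1,x0:x1]
    out.append(((w*xx).sum()/w.sum(),(w*yy).sum()/w.sum()))
A=onz(a,out,39.5)[:,:2];v=A[1]-A[0]
print(np.round(out,2),A.round(1),"nest",A.mean(0).round(1),np.linalg.norm(v),"yaw",np.degrees(np.arctan2(v[1],v[0]))-51.34)
s=state();print(s["position"],s["contact_force"])
```

```text
[[266.51 223.39]
 [261.17 249.58]] [[490.6 306.4]
 [455.7 374.5]] nest [473.1 340.4] 76.52090479513836 yaw 65.780640454575
[473.42797775 338.40948978 136.46709292] [-0.25904776 -0.52305085 -2.17822961]
```

Call:
jog_arm([
  [-0.002,0.009,-0.2,0,0,0],
  [0,0,-0.2,0,0,0],
  [0,0,0,0,0,0],
  [0,0,0,0,0,0],
  [0,0,-0.014,0,0,0],
  [0,0,-0.014,0,0,0],
  [0,0,-0.014,0,0,0],
  [0,0,0,0,0,0],
])

```text
t: 13.2
position: [472.1, 339.4, 68.5]
eef_rot: [0.841, 0.541, -0.0, -0.0]
contact_force: [-0.8, 0.3, -1.3]
grip_width: 15.8
gripper_force: 30.0
```

Call:
jog_arm([
  [0,0,-0.014,0,0,0],
  [0,0,-0.014,0,0,0],
  [0,0,-0.014,0,0,0],
  [0,0,0,0,0,0],
])

```text
t: 13.7
position: [472.9, 339.4, 64.3]
eef_rot: [0.841, 0.541, 0.0, 0.0]
contact_force: [-4.6, -2.5, 8.4]
grip_width: 15.7
gripper_force: 30.0
```

The plate stopped at pin-tip height (TCP about 65, underside about 44) with 8 N. I won't force it. I'll put it back in its bed and try the other plate at the same alignment.

Call:
jog_arm([
  [0,0,0.084,0,0,0],
  [0,0,0.4,0,0,0],
  [0,0,0.4,0,0,0],
  [-0.014,-0.12,0,0,0,0.0487],
  [-0.014,-0.12,0,0,0,0.0487],
  [-0.014,-0.12,0,-0.0552,0.0068,0],
  [-0.013,-0.12,0,-0.0552,0.0068,0],
  [-0.013,-0.119,0,-0.0552,0.0068,0],
  [0,0,0,0,0,0],
  [0,0,0,0,0,0],
])

```text
t: 14.95
position: [462.3, 250.0, 195.4]
eef_rot: [0.724, 0.64, -0.193, 0.171]
contact_force: [0.1, -0.6, -2.5]
grip_width: 15.8
gripper_force: 30.0
```

Call:
jog_arm([
  [0,0,-0.3,0,0,0],
  [-0.004,-0.033,-0.26,0,0,0],
  [0,0,0,0,0,0],
  [0,0,0,0,0,0],
])

```text
t: 15.45
position: [462.8, 245.0, 113.4]
eef_rot: [0.724, 0.64, -0.192, 0.172]
contact_force: [-0.5, -0.3, -1.6]
grip_width: 16.1
gripper_force: 30.0
```

Call:
jog_arm([
  [-0.017,-0.132,-0.23,0,0,0],
  [-0.009,-0.066,-0.115,0,0,0],
  [-0.003,-0.018,-0.03,0,0,0],
  [-0.002,-0.012,-0.02,0,0,0],
  [0,0,0,0,0,0],
  [0,0,0,0,0,0],
])

```text
t: 16.2
position: [457.5, 211.0, 52.6]
eef_rot: [0.723, 0.64, -0.193, 0.172]
contact_force: [-0.4, 0.0, -2.5]
grip_width: 16.1
gripper_force: 30.0
```

Call:
jog_arm([
  [0,-0.006,-0.014,0,0,0],
  [0,0,0,0,0,0],
  [0,0,0,0,0,0],
])

```text
t: 16.58
position: [457.5, 210.0, 50.6]
eef_rot: [0.723, 0.64, -0.193, 0.172]
contact_force: [-0.6, 3.0, 5.0]
grip_width: 15.6
gripper_force: 30.0
```

Call:
jog_arm([
  [0,0,0,0,0,0],
  [0,0,0,0,0,0],
  [0,0,0,0,0,0],
], claw=0)

```text
t: 16.95
position: [456.5, 209.3, 49.3]
eef_rot: [0.723, 0.64, -0.195, 0.171]
contact_force: [-0.2, 0.1, 0.1]
grip_width: 43.7
gripper_force: 0.0
```

Call:
jog_arm([
  [0.008,0.066,0.115,0,0,0],
  [0.016,0.132,0.23,0,0,0],
  [0.016,0.132,0.23,0,0,0],
  [0.3,0,0,0,0,0],
  [0.35,-0.08,0,0,0,0],
  [0,0,0,0,0,0],
  [0,0,0,0,0,0],
])

```text
t: 17.82
position: [559.7, 246.9, 135.3]
eef_rot: [0.723, 0.64, -0.195, 0.171]
contact_force: [0.2, 0.2, 0.5]
grip_width: 46.2
gripper_force: 0.0
```

Run:
```python
from h import *
a=snapshot("scene");b=snapshot("top")
for n,s in(("s",a),("t",b)):
    for ar,c,m,bb in blobs(masks(s["pixels"])["black"],60):
        if 255<c[0]<320 and 160<c[1]<240: print(n,ar,c.round(1),bb)
g=cv2.cvtColor(a["pixels"],cv2.COLOR_BGR2GRAY).astype(float);out=[]
for x0,x1,y0,y1 in((264,269,221,228),(258,265,247,254)):
    w=np.clip(g[y0:y1,x0:x1]-75,0,None);yy,xx=np.mgrid[y0:y1,x0:x1]
    out.append(((w*xx).sum()/w.sum(),(w*yy).sum()/w.sum()))
print(np.round(out,2),state()["position"])
```

```text
s 409 [305.1 198.9] [294 185  25  31]
s 201 [259.9 236.4] [246 228  30  18]
t 225 [283.7 178.1] [271 173  26  11]
t 208 [278.8 223.4] [265 219  27  10]
[[266.31 223.27]
 [261.15 249.43]] [559.30181564 247.37230528 135.76277644]
```

Near plate is back in place: its handle blob is within 1 px of the original, and the pins are unmoved. Now the far plate.

Call:
jog_arm([
  [0.074,-0.011,0,0,0,0],
  [-0.012,-0.099,-0.173,0,0,0],
  [-0.012,-0.099,-0.173,0,0,0],
  [-0.008,-0.066,-0.115,0,0,0],
  [-0.004,-0.036,-0.063,0,0,0],
  [-0.003,-0.02,-0.035,0,0,0],
  [0,0,0,0,0,0],
  [0,0,0,0,0,0],
], claw=0)

```text
t: 18.92
position: [566.2, 197.9, 52.9]
eef_rot: [0.723, 0.64, -0.193, 0.172]
contact_force: [-0.0, 0.1, 0.6]
grip_width: 46.1
gripper_force: 0.0
```

Call:
jog_arm([
  [0,0,0,0,0,0],
  [0,0,0,0,0,0],
  [0,0,0,0,0,0],
  [0,0,0,0,0,0],
  [0,0,0,0,0,0],
], claw=-1, newtons=12)

```text
t: 19.55
position: [565.5, 197.6, 52.1]
eef_rot: [0.723, 0.64, -0.194, 0.171]
contact_force: [-0.4, 1.7, 1.8]
grip_width: 15.8
gripper_force: 12.0
```

Call:
jog_arm([
  [0,0,0,0,0,0],
  [0.004,0.033,0.058,0,0,0],
  [0.008,0.066,0.115,0,0,0],
  [0.016,0.132,0.23,0,0,0],
  [0.004,0.033,0.26,0,0,0],
  [0,0,0.3,0,0,0],
], newtons=30)

```text
t: 20.3
position: [570.2, 238.1, 198.6]
eef_rot: [0.723, 0.641, -0.194, 0.172]
contact_force: [-0.2, -0.2, -1.9]
grip_width: 15.8
gripper_force: 30.0
```

Call:
jog_arm([
  [-0.13,0.137,0,0.0552,-0.0068,0],
  [-0.13,0.137,0,0.0552,-0.0068,0],
  [-0.13,0.137,0,0.0552,-0.0068,0],
  [-0.13,0.137,0,0,0,-0.0487],
  [-0.13,0.137,0,0,0,-0.0487],
  [0,0,-0.2,0,0,0],
  [0,0,-0.2,0,0,0],
  [0,0,0,0,0,0],
  [0,0,0,0,0,0],
  [0,0,0,0,0,0],
])

```text
t: 21.55
position: [474.1, 340.3, 138.7]
eef_rot: [0.841, 0.541, 0.002, 0.0]
contact_force: [-0.1, 0.1, -0.5]
grip_width: 15.9
gripper_force: 30.0
```

Run:
```python
from h import *
from scipy.spatial.transform import Rotation as Ro
a=snapshot("scene");cv2.imwrite("s7.png",a["pixels"])
s=state();T=s["position"];R=Ro.from_quat(s["eef_rot"]).as_matrix();print(T,R.round(3).tolist())
print(proj(a,[T+R@np.array([x,y,7.5]) for x,y in((35,45),(35,-45),(-35,-45),(-35,45))]).round(1).tolist())
g=cv2.cvtColor(a["pixels"],cv2.COLOR_BGR2GRAY)[165:232,225:315]
L=cv2.createLineSegmentDetector().detect(cv2.resize(g,None,fx=4,fy=4,interpolation=cv2.INTER_CUBIC))[0][:,0]/4-0.375
L+=np.array([225,165,225,165])
for l in sorted(L,key=lambda l:-np.hypot(l[2]-l[0],l[3]-l[1]))[:16]:
    print(l.round(1),"slope",round((l[3]-l[1])/(l[2]-l[0]+1e-9),2))
```

```text
[473.920483   340.18932075 138.35793897] [[0.415, 0.91, 0.003], [0.91, -0.415, 0.001], [0.002, 0.002, -1.0]]
[[233.6, 189.2], [258.8, 215.0], [294.1, 202.1], [266.9, 178.3]]
[259.2 214.1 293.4 201.9] slope -0.36
[260.  164.7 261.4 196.4] slope 23.75
[288.2 211.7 314.5 224.7] slope 0.49
[308.  165.2 282.2 173.2] slope -0.31
[236.9 230.7 260.5 221.8] slope -0.38
[314.3 198.4 302.3 215.9] slope -1.47
[265.4 187.  265.4 166. ] slope 1456.66
[291.2 225.1 273.6 216.2] slope 0.51
[267.3 218.8 280.4 231.4] slope 0.96
[297.6 181.2 287.8 196.3] slope -1.54
[273.1 194.2 274.7 176.4] slope -11.61
[281.4 192.3 267.7 197.7] slope -0.39
[287.2 193.4 295.2 181.2] slope -1.5
[230.2 189.9 235.6 176.9] slope -2.4
[249.8 194.5 249.3 181.3] slope 29.29
[310.  183.5 310.5 170.4] slope -28.43
```

Call:
jog_arm([
  [-0.006,-0.003,-0.2,0,0,0],
  [0,0,-0.2,0,0,0],
  [0,0,0,0,0,0],
  [0,0,0,0,0,0],
  [0,0,-0.02,0,0,0],
  [0,0,-0.02,0,0,0],
  [0,0,-0.014,0,0,0],
  [0,0,0,0,0,0],
])

```text
t: 22.6
position: [471.8, 339.2, 68.3]
eef_rot: [0.841, 0.541, -0.0, -0.0]
contact_force: [0.1, 0.3, -1.4]
grip_width: 16.0
gripper_force: 30.0
```

Call:
jog_arm([
  [0,0,-0.014,0,0,0],
  [0,0,-0.014,0,0,0],
  [0,0,-0.014,0,0,0],
  [0,0,0,0,0,0],
])

```text
t: 23.1
position: [472.1, 339.3, 62.0]
eef_rot: [0.841, 0.541, 0.0, 0.0]
contact_force: [0.5, 0.0, -2.2]
grip_width: 15.8
gripper_force: 30.0
```

No contact at TCP 62, where the first plate had already stopped, so this one is sinking over the pins. I'll carry on gently.

Call:
jog_arm([
  [0,0,-0.014,0,0,0],
  [0,0,-0.01,0,0,0],
  [0,0,0,0,0,0],
  [0,0,0,0,0,0],
])

```text
t: 23.6
position: [471.9, 339.2, 58.4]
eef_rot: [0.841, 0.541, -0.0, -0.0]
contact_force: [1.2, -0.5, -1.9]
grip_width: 15.9
gripper_force: 30.0
```

Call:
jog_arm([
  [0,0,-0.01,0,0,0],
  [0,0,-0.007,0,0,0],
  [0,0,0,0,0,0],
  [0,0,0,0,0,0],
])

```text
t: 24.1
position: [472.0, 339.4, 56.1]
eef_rot: [0.841, 0.541, 0.0, -0.0]
contact_force: [-0.7, -0.9, 0.9]
grip_width: 15.8
gripper_force: 30.0
```

Call:
jog_arm([
  [0,0,-0.008,0,0,0],
  [0,0,0,0,0,0],
  [0,0,0,0,0,0],
])

```text
t: 24.48
position: [472.4, 339.3, 56.0]
eef_rot: [0.841, 0.541, 0.0, 0.0]
contact_force: [-2.4, -0.9, 7.3]
grip_width: 15.8
gripper_force: 30.0
```

Call:
jog_arm([
  [0,0,0,0,0,0],
  [0,0,0,0,0,0],
  [0,0,0,0,0,0],
  [0,0,0,0,0,0],
], claw=0)

```text
t: 24.98
position: [471.9, 339.3, 54.6]
eef_rot: [0.841, 0.541, -0.0, -0.0]
contact_force: [0.6, -0.1, -0.4]
grip_width: 45.7
gripper_force: 0.0
```

Call:
jog_arm([
  [0,0,0.2,0,0,0],
  [0,0,0.4,0,0,0],
  [0,0,0.4,0,0,0],
  [0,-0.4,0,0,0,0],
  [0,-0.4,0,0,0,0],
  [0,-0.4,0,0,0,0],
  [0,-0.4,0,0,0,0],
  [0,-0.4,0,0,0,0],
  [0,0,0,0,0,0],
  [0,0,0,0,0,0],
])

```text
t: 26.22
position: [471.9, 39.8, 204.8]
eef_rot: [0.841, 0.541, 0.0, -0.0]
contact_force: [-0.0, 0.2, 0.1]
grip_width: 46.1
gripper_force: 0.0
```

Run:
```python
from h import *
a=snapshot("scene");b=snapshot("top")
r=lambda i,x,y,w,h,k:cv2.resize(i[y:y+h,x:x+w],None,fx=k,fy=k,interpolation=cv2.INTER_CUBIC)
cv2.imwrite("pics/m8.png",np.hstack([r(a["pixels"],195,160,133,150,3)[:,:399],r(b["pixels"],185,150,133,150,3)[:,:399]]))
print(state()["position"])
# seated-plate prediction: top-face corners, z=50, nest (472.2,339.2) yaw 65.6
th=np.radians(65.6);ex=np.array([np.cos(th),np.sin(th),0]);ey=np.array([-ex[1],ex[0],0]);N=np.array([472.2,339.2,50])
for s in(a,b): print(proj(s,[N+x*ex+y*ey for x,y in((35,45),(35,-45),(-35,-45),(-35,45))]).round(1).tolist())
for s,m in((a,0),(b,0)):
    M=masks(s["pixels"])
    for ar,c,mm,bb in blobs(M["black"],60):
        if 200<c[0]<320 and 160<c[1]<260: print(ar,c.round(1),bb)
M=masks(b["pixels"])
for ar,c,mm,bb in blobs(M["blue"],60):
    if c[0]<210: print("bar",rect(onz(b,np.argwhere(mm)[:,::-1],115)))
```

```text
[471.92128844  40.64960968 204.75675565]
[[260.8, 252.0], [236.7, 224.8], [268.1, 213.1], [294.0, 238.4]]
[[203.5, 228.8], [219.3, 194.5], [245.8, 206.1], [230.3, 240.7]]
403 [304.9 199.1] [294 185  25  31]
549 [264.4 225.8] [248 213  34  27]
211 [224.7 217.9] [213 210  25  17]
192 [277.9 223.3] [265 219  26   9]
bar (array([503. , 407.8]), array([56.6, 15.8]), 62.9)
```

View pics/m8.png

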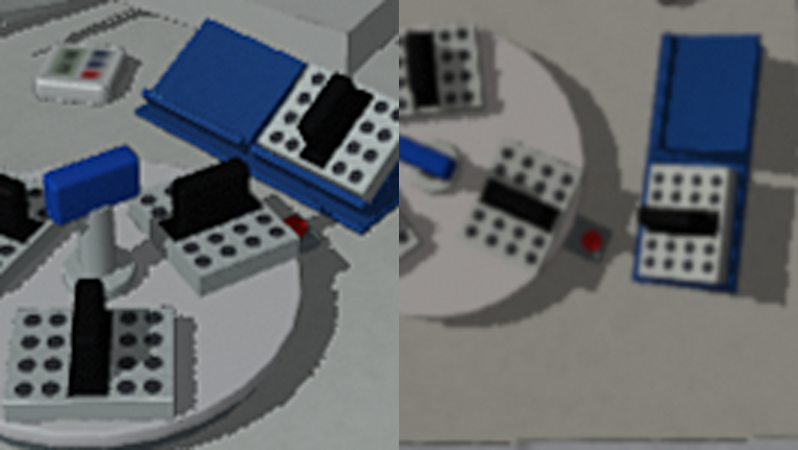

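The plate sits flat on the station. Its front top corner is at (200,277) against a predicted (197,276), and its handle points at the red mark (592,242). The other plate lies in the near bed, with the timer undisturbed. I'll hand in.

```bash
python3 -c "
from cell import *
print(job_done())"
```

```text
the job is handed in; nothing more can be done
None
```

Job handed in: the carousel faces the red mark within about 1°, the plate from the far bed sank over the pins and is seated flat, and the other plate, which stopped on the pin tips, is back in the near bed.

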